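# Clamp a plaster cast in the ratchet bench clamp

## Robot

A 7-joint arm with a two-finger parallel gripper is mounted at the origin on a cart in front of the work surface, level with it; the furniture and walls round the work are solid. World frame = base frame: x ahead of the robot, y to its left, z up, the work surface at z = 0. Lengths are in m, angles in rad, forces in N, time in s.
With the tool pointing down it reaches from about 0.4 to 0.9 m from the base axis. Payload 5.5 kg.
Tool frame: the origin (TCP) lies at the very end of the fingers, on their centre line; the grasp point (between the pads) lies 19 mm behind it; z points along the fingers, y is the line along which they close (so a half turn about z gives the same grasp; the last joint's range is limited). The gripper opens to 85 mm and grips with 20 to 120 N. Pads are 22 mm wide; open, the fingers measure 114 mm over their backs; the gripper's body (76 mm by 85 mm) begins 54 mm behind the grasp point. The pads swing forward as they close: fully open they stand 13 mm farther back than shut.
Start: joints at [1.416, 0.501, -0.427, 1.55, 0.221, 1.138, -0.21], TCP at [0.264, -0.594, 0.231] pointing down, gripper open.
Joint ranges: [-2.88, 2.88], [-0.31, 2.03], [-1.54, 1.56], [0.2, 2.42], [-1.41, 4.55], [0.19, 2.02], [-2.57, 2.57]. Speed limits (rad/s): [2.57, 2.57, 3.14, 3.14, 3.14, 3.14, 3.14].

## Interface

Orientations are given as a 3x3 rotation matrix whose columns are the frame's x, y, z axes.
In Python, from cell import manip gives the robot as it stands. The module is installed in compiled form; this text tells all that it offers.
- The arm moves only by the tool step_arm, never from a script. Its argument "commands" is a list of rows, each an object with "linear": the shift along the world's x, y, z in cm, a list of three; "roll": the turn about the world's z in degrees; "fingers": the closure, from 0 (fully open) to 1 (shut). In form: [{"linear": [tx, ty, tz], "roll": roll, "fingers": fingers}, ...]. A call has 1 to 12 rows; each row is the pose to reach, as a shift and turn from the pose commanded when the call began; what a row does not reach only later rows make up. A row lasts 1/12 s, in which the tool goes at most 41.7 mm and 7.16 degrees, less where a joint would pass 70% of its speed; a pose out of reach is approached as far as the arm can. A call with a gripper value outside its range is refused whole. The fingers move at their own pace and stop on an object; "newtons" is the grip in N (left out, the last holds). Time passes only in rows, so rows that repeat a pose let the fingers close. It gives the time, the measured TCP pose, the force, the opening and the grip force at its end, in the units of the state.
- manip.observe(): the state, without advancing time (a new reading comes with each control period).
- manip.get_image(name): name is "scene" or "top" or "wrist"; returns a dict with "pixels" (384x512x3 uint8, red, green, blue), "camera_matrix" (3x3 intrinsics, pixels), "R" (3x3) and "t" (3): a world point X has camera coordinates R X + t. Camera axes: x right, y down, z forward; pixel columns grow to the right and rows downward; lengths in m; the calibration is good to about 2 mm. The wrist camera is an equidistant fisheye: a pixel r from the principal point sees the ray r / f radians off the axis. A picture is of the moment at which its call begins. There is no depth.
- manip.hand_in(): hands the job in; it is judged then, once.
The state is a dict: "clock": time; "qpos": joint angles; "qd": joint speeds; "joint_efforts": joint torques, N m; "tcp_pos": TCP position; "tool_rot": TCP orientation; "contact_force": force on the tool from outside, world axes, zero at the start; "wrist_torque": the same for the moment, N m; "grip_width": finger opening in m; "grasp_force": force on a finger pad.
Only numpy, scipy, OpenCV 4.12 (cv2) and the standard library are available. Lean on these libraries where they do the work, as an engineer would, in place of code of your own. Each camera call takes 0.05 s, during which the arm holds its last target. There are 200 camera calls.

## Task

Take the yellow plaster cast off the round plate of the vibrator and set it flat on the steel bed of the blue ratchet clamp, its long side lying along the clamp between the fixed jaw and the sliding jaw, and let go of it. Then work the red lever in full strokes, pushing it towards the jaws until it stops and letting it spring all the way back each time, until the cast is held firmly against the fixed jaw: stop as soon as the red band on the jaw's plunger has slid into its barrel, which you also feel as the lever going clearly heavier (squeeze of roughly 12 to 24 N), because more strokes overload the cast. Move the jaw only by the lever, and leave the grey cast, the bur block and the wax jar where they are.

Things in the scene. Friction and masses are not known exactly. Their poses are not given: they have to be found in the camera images.
- clamp: Blue ratchet bench clamp, 228 x 68 mm base, fixed to the worktop, new place and yaw each time. x: the way the sliding jaw closes, y across, z up. Origin on the worktop on its centre line, 24 mm in -x from the seat point. Over the rack stand a bridge with the holding pawl (x -111 to -97 mm, its black knob up to 80 mm above the worktop) and the lever (pivot x = -125 mm, 12 mm above the worktop).
- seat (a point): Point on top of the clamp's steel bed where the yellow cast's centre comes once it is home; axes as the clamp's. The bed top is 26 mm above the worktop, the bed 40 mm wide (narrower than the cast: fingers pass down beside it). The fixed jaw's face is at x = +36 mm (56 mm wide, its top 22 mm above the bed). The sliding jaw's pad face starts between x = -54 and -70 mm.
- jaw: Sliding jaw: carriage, toothed rack, barrel, plunger, pad (38 mm wide, 2 to 16 mm above the bed). Axes as the clamp's; its origin is the clamp's when fully back and moves with the jaw. Starts 0 to 6 mm forward, travel 54 mm. Each full lever stroke moves it one 6 mm tooth and a sprung pawl holds it there; it cannot go back. If it starts between teeth the first stroke may move it less or not hold.
- carriage (a point): Middle of the front face of the jaw's blue carriage (18 mm deep, 44 wide, 53 high over the worktop). The aluminium barrel here is screwed out 0 to 10 mm beforehand, not measured and new each time: where the pad meets the cast must be felt or seen. The pad's plunger has a 2.0 N/mm spring, 14.5 mm travel; its 6 mm red band next to the barrel mouth has just gone inside at 12 N.
- lever_grip (a point): Centre of the red ball (28 mm) on top of the upright lever, 86 mm above the pivot and 97 mm above the worktop at rest; below it a 18 mm round red neck, and lower than 29 mm below this point a 45 mm wide steel yoke over the rack. z points up along the lever, y along the pivot axis. It swings along the clamp's +x (23 mm per stroke); push the ball from behind with shut fingers.
- lever (a joint): Swing of the lever, rad: 0 at rest (0.135 behind upright), 0.27 at its stop; a spring returns it. The pawl takes up the rack at about 0.03; the next tooth is held from about 0.24. Near the end of the stroke (0.22) the ball resists with about 3 N while the jaw runs free, plus about 0.35 N for each 1 N with which the pad then presses on the cast.
- cast_yellow_mid (a point): Centre, half-way up (13.5 mm), of the loose yellow plaster cast: 59 mm along its x (flat heel at -x, front at +x a 23 mm wide flat), 72 mm along y, 27 mm high with the teeth; 0.06 to 0.13 kg; only the lower 16 mm can be gripped. It lies teeth up on the vibrator's 96 mm round plate, 105 mm above the worktop. Grip it across x (58 mm); it is clamped across y, either way round.
- cast_grey_mid (a point): Centre, half-way up, of a blue-grey plaster cast of the same shape (56 x 68 x 26 mm), loose on the left; not to be moved.
- bur_block: Small wooden block with burs standing in it, 34 x 70 x 43 mm, loose, origin under its middle; not to be moved.
- wax_jar: Wax jar with a dark red lid, 44 mm across, 50 mm high, loose, origin under its middle; not to be moved.
Mind the look-alikes: they are no part of the job. What is shaped like the part that bears cast_yellow_mid but purple is not meant.

How it is judged:
By the outcome, as a careful person would: the job done as asked, in the order asked, and still so for the second after the job is handed in, with the robot touching nothing.
It also fails if it takes over 64 s, if anything falls off the work surface, if the arm or the gripper's body presses on something with over 40 N, if the wrist force passes 120 N, or if a joint passes its speed limit or range.

## Working session

There is one attempt and no reset: what is moved stays moved. The work goes in short steps, Python scripts to look and compute and a tool call to move; the robot and the scene stay as the last step left them, time stands still between calls to the robot, and variables do not carry over. Pictures are saved under pics/ and viewed, at most 10 in all, crops included, and the job is handed in when it is done.

Besides the shell and the picture viewer there is one more tool, called after "Call:" as name(argument=value, ...), one argument or row to a line, values as JSON. step_arm: Moves the arm, as the interface text tells. Its arguments: {"type":"object","properties":{"commands":{"type":"array"},"newtons":{"type":"number"}},"required":["commands"]}

```bash
mkdir -p pics; cat > h.py <<'E'
import numpy as np, cv2
from cell import manip
def ray(im,u,v):
    K=np.array(im["camera_matrix"]);R=np.array(im["R"]);t=np.array(im["t"])
    x=(u-K[0,2])/K[0,0];y=(v-K[1,2])/K[1,1]
    if im.get("fish"):
        r=np.hypot(x,y);s=np.sin(r)/r if r>1e-9 else 1;d=np.array([x*s,y*s,np.cos(r)])
    else: d=np.array([x,y,1.])
    return -R.T@t, R.T@d/np.linalg.norm(d)
def plane(im,u,v,z):
    c,d=ray(im,u,v);return c+d*(z-c[2])/d[2]
def tri(a,b):
    (c1,d1),(c2,d2)=a,b
    A=np.stack([d1,-d2],1);s=np.linalg.lstsq(A,c2-c1,rcond=None)[0]
    p,q=c1+s[0]*d1,c2+s[1]*d2
    return (p+q)/2,np.linalg.norm(p-q)
def get(n):
    im=dict(manip.get_image(n));im["fish"]=n=="wrist";return im
def save(im,f): cv2.imwrite("pics/"+f,np.ascontiguousarray(im["pixels"][:,:,::-1]))
E
python3 - <<'E'
from h import *
import pickle
ims={n:get(n) for n in("scene","top")}
pickle.dump(ims,open("ims.pkl","wb"))
a=np.hstack([ims["scene"]["pixels"],ims["top"]["pixels"]])
for n in ims:
    cv2.imwrite(f"pics/{n}.png",cv2.resize(np.ascontiguousarray(ims[n]["pixels"][:,:,::-1]),(800,600)))
    print(n,ims[n]["camera_matrix"],-np.array(ims[n]["R"]).T@ims[n]["t"],ims[n]["R"])
s=manip.observe();print(s)
E
```

```text
scene [[350.43117933   0.         257.73167306]
 [  0.         350.43117933 190.92055589]
 [  0.           0.           1.        ]] [-0.02355932  0.63045138  0.55765963] [[-0.64215806 -0.76622303  0.02313636]
 [-0.41931154  0.32583145 -0.84735571]
 [ 0.6417249  -0.55383764 -0.53052145]]
top [[484.30773811   0.         252.03023622]
 [  0.         484.30773811 193.29695409]
 [  0.           0.           1.        ]] [0.38219625 0.15084731 1.10560156] [[-1.92555177e-02 -9.99808680e-01 -3.43923433e-03]
 [-9.89772598e-01  1.95483165e-02 -1.41308415e-01]
 [ 1.41348611e-01  6.83093205e-04 -9.89959647e-01]]
{'clock': 0.1, 'qpos': array([ 1.41620911,  0.50176043, -0.42680069,  1.55137529,  0.22080454,
        1.13830025, -0.21030419]), 'qd': array([ 7.77649889e-04, -1.25089258e-03, -1.21123597e-03, -2.90963781e-03,
        9.77678441e-04, -2.18130653e-04, -9.52682058e-05]), 'joint_efforts': array([-1.08522753e-02, -5.70820141e+01, -5.83855480e+00, -2.81749338e+01,
        1.05532544e-02,  5.66024552e-03, -2.16596490e-06]), 'tcp_pos': array([ 0.26342962, -0.59352373,  0.23034607]), 'tool_rot': array([[ 9.13970340e-01,  4.05780432e-01, -6.77938574e-04],
       [ 4.05780994e-01, -9.13968842e-01,  1.65555531e-03],
       [ 5.21772151e-05, -1.78822304e-03, -9.99998400e-01]]), 'contact_force': array([ 0.13590367,  0.03947882, -0.33358692]), 'wrist_torque': array([-0.02220901,  0.02415768,  0.03015946]), 'grasp_force': 0.0, 'grip_width': 0.08536637674661397}
```

View pics/scene.png

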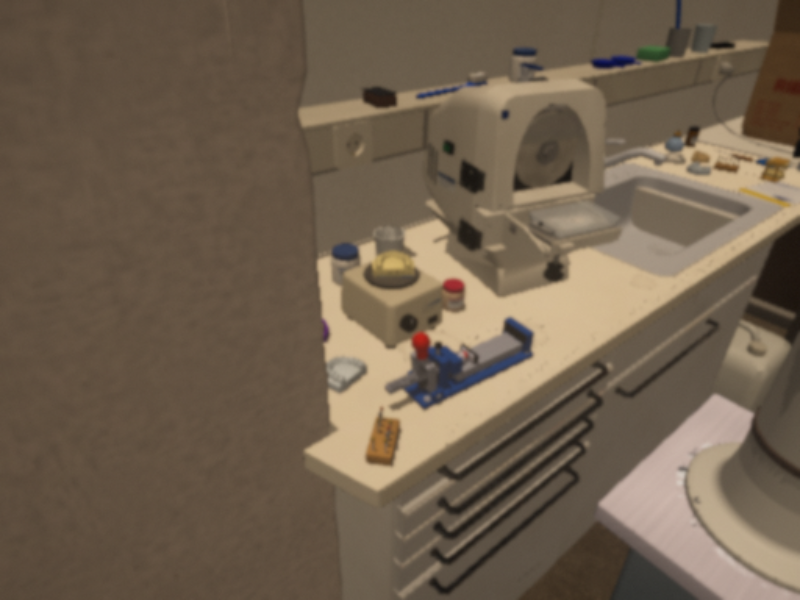

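View pics/top.png

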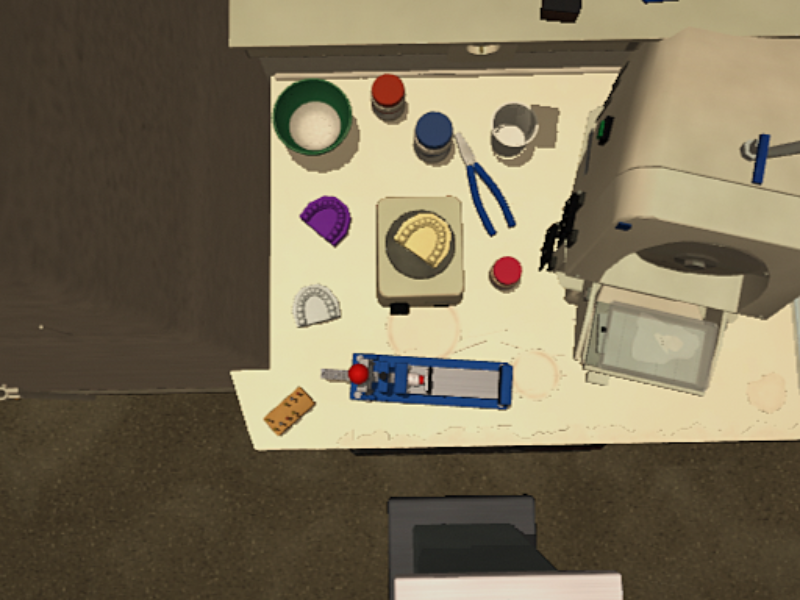

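The pictures show the yellow cast on the vibrator at top-view px (424,241). The clamp lies with its ball at (358,374) and its fixed jaw at (506,386), so it closes roughly toward world -y. In the scene view the ball is at (421,342) and the cast at (393,265).

```bash
python3 - <<'E'
from h import *
import pickle
ims=pickle.load(open("ims.pkl","rb"))
def masks(n):
    h=cv2.cvtColor(ims[n]["pixels"],cv2.COLOR_RGB2HSV);return h
def comp(m,box):
    k=np.zeros_like(m);x0,y0,x1,y1=[int(b/1.5625) for b in box];k[y0:y1,x0:x1]=m[y0:y1,x0:x1]
    n,l,s,c=cv2.connectedComponentsWithStats(k);i=1+np.argmax(s[1:,4]);return (l==i).astype(np.uint8),c[i],s[i]
T,S=ims["top"],ims["scene"]
ht,hs=masks("top"),masks("scene")
red=lambda h:((((h[...,0]<8)|(h[...,0]>172))&(h[...,1]>150)&(h[...,2]>80))*255).astype(np.uint8)
_,ct,st=comp(red(ht),(335,350,375,395));_,cs,ss=comp(red(hs),(405,325,435,365))
print("ball px",ct,st,cs,ss,tri(ray(T,*ct),ray(S,*cs)))
bl=(((ht[...,0]>105)&(ht[...,0]<128)&(ht[...,1]>130))*255).astype(np.uint8)
k=np.zeros_like(bl);k[220:270,215:335]=bl[220:270,215:335]
pts=cv2.findNonZero(k);r=cv2.minAreaRect(pts);b=cv2.boxPoints(r);print(r)
for p in b: print(p,plane(T,*p,0.01)[:2].round(4))
# bottom edge of blue base: lower line fit
lo=[(u,np.where(k[:,u])[0].max()) for u in range(235,320)]
w=np.array([plane(T,u,v+.5,0.01)[:2] for u,v in lo]);vx=cv2.fitLine(w.astype(np.float32),cv2.DIST_HUBER,0,.01,.01).ravel();print("edge",vx,np.degrees(np.arctan2(vx[1],vx[0])))
# yellow
ye=lambda h:(((h[...,0]>15)&(h[...,0]<32)&(h[...,1]>85)&(h[...,2]>120))*255).astype(np.uint8)
m,cy,sy=comp(ye(ht),(385,205,460,275));print("yellow",cy,sy)
c=max(cv2.findContours(m,cv2.RETR_EXTERNAL,cv2.CHAIN_APPROX_NONE)[0],key=cv2.contourArea)
W=np.array([plane(T,*p[0],0.115)[:2] for p in c]);r=cv2.minAreaRect((W*1000).astype(np.float32));print(r,cv2.boxPoints(r))
ap=cv2.approxPolyDP((W*1000).astype(np.float32).reshape(-1,1,2),4,True).reshape(-1,2);print(ap)
m2,c2,s2=comp(ye(hs),(370,245,420,285));print(c2,s2, tri(ray(T,*cy),ray(S,*c2)))
big=cv2.resize(T["pixels"][110:300,190:345,::-1],None,fx=3.15,fy=3.15,interpolation=cv2.INTER_CUBIC)
big2=cv2.resize(S["pixels"][150:270,205:350,::-1],None,fx=2.1,fy=2.1,interpolation=cv2.INTER_CUBIC)
o=np.zeros((600,800,3),np.uint8);o[:big.shape[0],:big.shape[1]]=big;o[:big2.shape[0],490:490+big2.shape[1]]=big2
cv2.imwrite("pics/crop.png",o)
E
```

```text
ball px [228.97709924 238.81679389] [223 233  13  13 131] [269.02255639 219.72932331] [264 212  11  18 133] (array([0.43208517, 0.20161467, 0.09187125]), np.float64(0.00035662154423616595))
((275.73443603515625, 243.4252166748047), (102.25579071044922, 29.412242889404297), 3.7517290115356445)
[223.75383 254.75436] [0.4005 0.2178]
[225.67839 225.40515] [0.4664 0.2127]
[327.71503 232.09607] [ 0.4468 -0.0176]
[325.79047 261.44528] [ 0.3813 -0.0105]
edge [0.08321244 0.99653184 0.390745   0.09849549] 85.22675
yellow [272.23891626 151.44581281] [252 136  37  35 812]
((613.3666381835938, 106.10657501220703), (72.80326080322266, 58.79093551635742), 53.894859313964844) [[568.1666   94.01818]
 [615.666    59.37452]
 [658.56665 118.19497]
 [611.06726 152.83862]]
[[644.5748   115.63658 ]
 [632.0689   136.91695 ]
 [610.87384  149.91397 ]
 [571.46906   94.501205]
 [588.1371    79.45269 ]
 [617.9245    74.395966]
 [639.79486   92.64745 ]]
[251.27393617 167.86968085] [236 160  32  16 376] (array([0.61122899, 0.10753314, 0.11480941]), np.float64(7.111815346317867e-05))
```

View pics/crop.png

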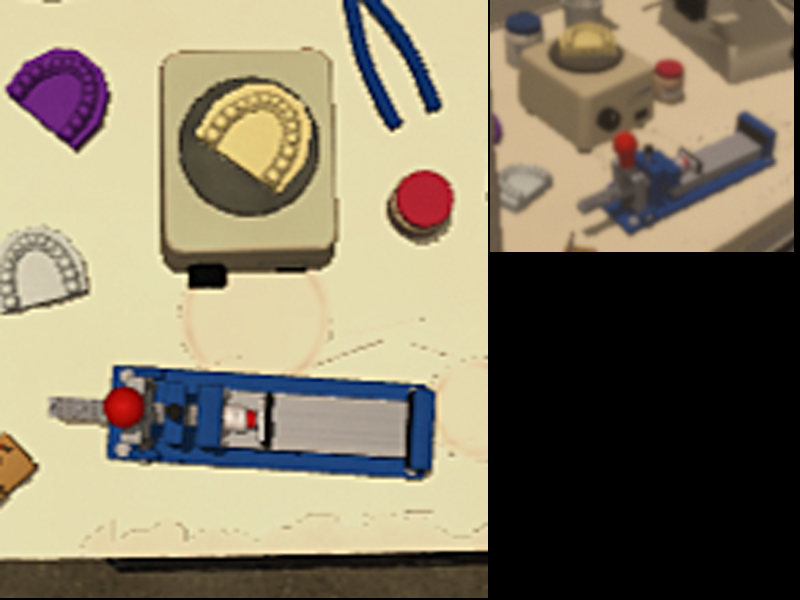

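The crop shows the clamp's red band outside the barrel, at crop px (250,418), with the pad open and the bed clear. The cast's flat heel faces lower left and its front faces upper right. I'll move over the cast along x≈0.39 to stay clear of the machine.

Call:
step_arm(
  commands=[
    {"linear": [4,0,4],"roll": 0,"fingers": 0},
    {"linear": [8,0,7],"roll": 0,"fingers": 0},
    {"linear": [12,1,7],"roll": 0,"fingers": 0},
    {"linear": [12.6,5,7],"roll": 0,"fingers": 0},
    {"linear": [12.6,9,7],"roll": 5,"fingers": 0},
    {"linear": [12.6,13,7],"roll": 10,"fingers": 0},
    {"linear": [12.6,17,7],"roll": 15,"fingers": 0},
    {"linear": [12.6,21,7],"roll": 20,"fingers": 0},
    {"linear": [12.6,25,7],"roll": 25,"fingers": 0},
    {"linear": [12.6,29,7],"roll": 30,"fingers": 0},
    {"linear": [12.6,33,7],"roll": 30,"fingers": 0},
    {"linear": [12.6,37,7],"roll": 30,"fingers": 0},
  ],
)

```text
clock: 1.1
tcp_pos: [0.3891, -0.2221, 0.3009]
tool_rot: [[0.588, 0.809, -0.001], [0.809, -0.588, 0.0], [-0.0, -0.001, -1.0]]
contact_force: [-0.1, 0.0, 0.9]
grip_width: 0.0853
grasp_force: 0.0
```

Call:
step_arm(
  commands=[
    {"linear": [0,4,0],"roll": 0,"fingers": 0},
    {"linear": [0,8,0],"roll": 0,"fingers": 0},
    {"linear": [0,12,0],"roll": 0,"fingers": 0},
    {"linear": [0,16,0],"roll": 0,"fingers": 0},
    {"linear": [0,20,0],"roll": 0,"fingers": 0},
    {"linear": [0,24,0],"roll": 0,"fingers": 0},
    {"linear": [0,28,0],"roll": 0,"fingers": 0},
    {"linear": [2,31.5,0],"roll": 0,"fingers": 0},
    {"linear": [5,32.8,0],"roll": 0,"fingers": 0},
    {"linear": [9,32.8,0],"roll": 0,"fingers": 0},
    {"linear": [9,32.8,0],"roll": 0,"fingers": 0},
  ],
)

```text
clock: 2.02
tcp_pos: [0.485, 0.1043, 0.2971]
tool_rot: [[0.59, 0.808, -0.007], [0.808, -0.59, 0.013], [0.006, -0.013, -1.0]]
contact_force: [-0.9, -2.9, -2.2]
grip_width: 0.0855
grasp_force: 0.0
```

```bash
python3 - <<'E'
from h import *
import pickle
im=get("wrist");pickle.dump(im,open("w1.pkl","wb"))
cv2.imwrite("pics/w1.png",cv2.resize(np.ascontiguousarray(im["pixels"][:,:,::-1]),(800,600)))
print(im["camera_matrix"],-np.array(im["R"]).T@im["t"],manip.observe()["tcp_pos"])
E
```

```text
[[297.31863964   0.         256.61722344]
 [  0.         297.31863964 189.91668618]
 [  0.           0.           1.        ]] [0.52990251 0.16218803 0.43951973] [0.48160658 0.10431237 0.29783539]
```

View pics/w1.png

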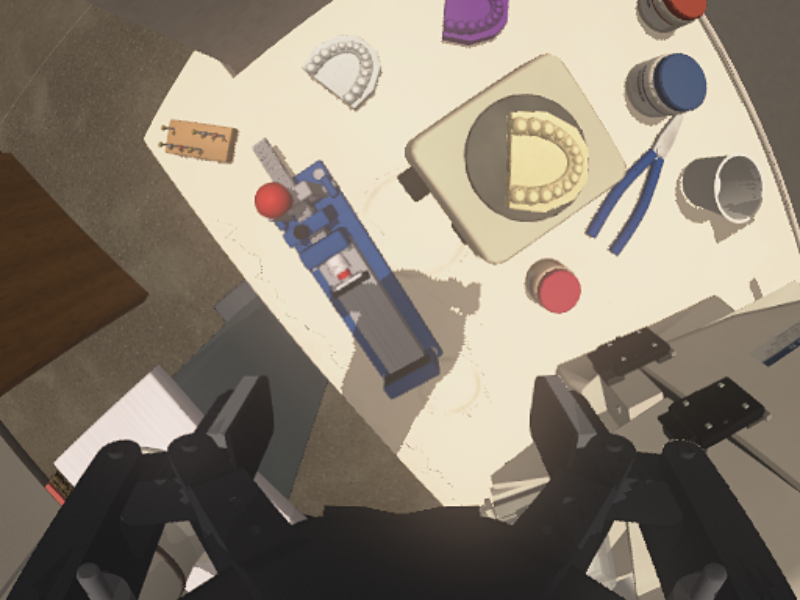

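The wrist view shows the cast at (545,160) with its heel edge vertical, so it is aligned with the finger line. The clamp is in full view: ball (273,200), pad (350,287), fixed jaw (412,370). I'll measure all of these here.

```bash
cat > m.py <<'E'
from h import *
def rect(im,m,z):
    c=max(cv2.findContours(m,cv2.RETR_EXTERNAL,cv2.CHAIN_APPROX_NONE)[0],key=cv2.contourArea)
    W=np.array([plane(im,*p[0],z)[:2] for p in c])*1000
    return W,cv2.minAreaRect(W.astype(np.float32))
def box(m,b):
    k=np.zeros_like(m);x0,y0,x1,y1=[int(q/1.5625) for q in b];k[y0:y1,x0:x1]=m[y0:y1,x0:x1];return k
def hsv(im): return cv2.cvtColor(im["pixels"],cv2.COLOR_RGB2HSV)
ye=lambda h:(((h[...,0]>15)&(h[...,0]<32)&(h[...,1]>85)&(h[...,2]>120))*255).astype(np.uint8)
red=lambda h:((((h[...,0]<8)|(h[...,0]>172))&(h[...,1]>150)&(h[...,2]>80))*255).astype(np.uint8)
blue=lambda h:(((h[...,0]>105)&(h[...,0]<128)&(h[...,1]>110))*255).astype(np.uint8)
def cen(m): 
    M=cv2.moments(m,True);return M["m10"]/M["m00"],M["m01"]/M["m00"]
E
python3 - <<'E'
from m import *
import pickle
im=pickle.load(open("w1.pkl","rb"));T=pickle.load(open("ims.pkl","rb"))["top"]
h=hsv(im)
m=box(ye(h),(490,95,600,225));W,r=rect(im,m,.112);print("cast",r,cen(m))
mt=box(ye(hsv(T)),(385,205,460,275));print(tri(ray(im,*cen(m)),ray(T,*cen(mt))))
b=box(red(h),(245,170,300,230));bt=box(red(hsv(T)),(335,350,375,395));print("ball",cen(b),tri(ray(im,*cen(b)),ray(T,*cen(bt))))
k=box(blue(h),(225,150,450,405))
ys,xs=np.nonzero(k);P=np.array([plane(im,x,y,.008)[:2] for x,y in zip(xs,ys)])
cx=np.array([-.084,-.9965]);cy=np.array([.9965,-.084]);O=np.array([.4205,.0655])
Q=(P-O)@np.stack([cx,cy],1)*1000
for a in range(-130,90,10):
    s=Q[(Q[:,0]>=a)&(Q[:,0]<a+10)]
    if len(s):print(a,s[:,1].min().round(1),s[:,1].max().round(1))
print(Q.min(0),Q.max(0))
# jaw inner edge: bed (gray) -> at z=.048
o=cv2.resize(im["pixels"][150:265,165:300,::-1],None,fx=5,fy=5,interpolation=cv2.INTER_CUBIC);cv2.imwrite("pics/c2.png",o)
E
```

```text
cast ((617.5628662109375, 106.23200988769531), (63.835914611816406, 47.588653564453125), 65.92244720458984) (350.92436974789916, 104.75966386554622)
(array([0.60453984, 0.1090218 , 0.14375356]), np.float64(7.2218022110327e-05))
ball (171.18987341772151, 127.0379746835443) (array([0.43153271, 0.20172207, 0.10406127]), np.float64(0.0017131964854916026))Traceback (most recent call last):
  File "<stdin>", line 11, in <module>
ValueError: operands could not be broadcast together with shapes (0,) (2,)
```

```bash
python3 - <<'E'
from m import *
import pickle
im=pickle.load(open("w1.pkl","rb"));h=hsv(im)
for n,(x,y) in dict(cast=(535,165),heel=(515,190),teeth=(575,180),box=(440,140),plate=(490,150),blue=(330,190),blue2=(410,385),blue3=(300,255),worktop=(280,330)).items():print(n,h[int(y/1.5625),int(x/1.5625)])
o=cv2.resize(im["pixels"][55:265,145:395,::-1],None,fx=2.85,fy=2.85,interpolation=cv2.INTER_CUBIC);cv2.imwrite("pics/c2.png",o)
E
```

```text
cast [ 23  73 237]
heel [ 20  86 198]
teeth [ 23  76 238]
box [ 23  53 221]
plate [ 19  55 131]
blue [114  78 147]
blue2 [120  38  93]
blue3 [114  88 136]
worktop [16 33 99]
```

View pics/c2.png

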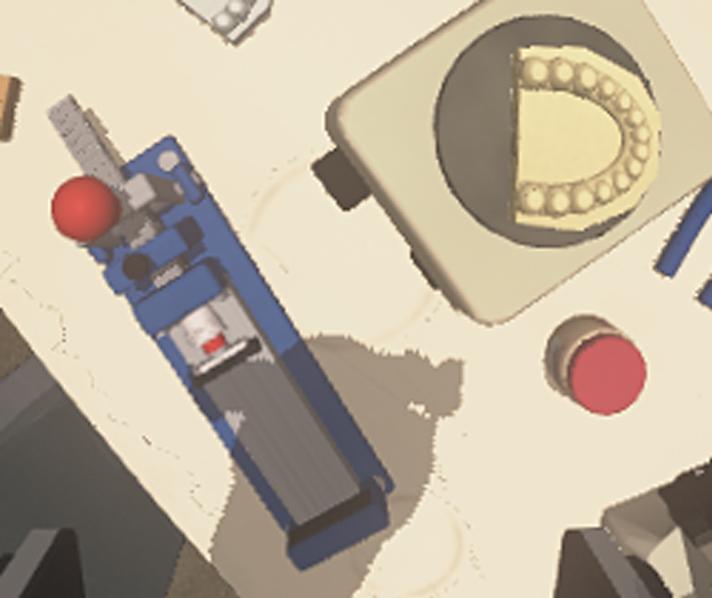

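The crop shows the cast outline at x 516–660, y 45–228. The fixed jaw's black face runs from (290,538) to (360,492), and the pad face from (200,385) to (260,350).

```bash
sed -i 's/>85)&(h\[...,2\]>120/>63)\&(h[...,2]>120/; s/>110))\*255/>55))*255/' m.py
python3 - <<'E'
from m import *
import pickle
im=pickle.load(open("w1.pkl","rb"));T=pickle.load(open("ims.pkl","rb"))["top"]
h=hsv(im)
m=box(ye(h),(505,95,600,225));m=cv2.morphologyEx(m,cv2.MORPH_OPEN,np.ones((3,3)))
for z in(.107,.115,.123):W,r=rect(im,m,z);print("cast",z,r)
c=lambda x,y:(145+x/2.85,55+y/2.85)
hl=[plane(im,*c(512,50),.107),plane(im,*c(512,222),.107)];d=hl[0]-hl[1];print("heel",hl,np.degrees(np.arctan2(d[1],d[0])))
fr=plane(im,*c(661,137),.113);print("front",fr)
mt=cv2.morphologyEx(box((ye(hsv(T))),(385,205,460,275)),cv2.MORPH_OPEN,np.ones((3,3)))
print(cen(m),cen(mt),tri(ray(im,*cen(m)),ray(T,*cen(mt))))
k=box(blue(h),(225,150,450,405))
ys,xs=np.nonzero(k);P=np.array([plane(im,x,y,.008)[:2] for x,y in zip(xs,ys)])
cx=np.array([-.084,-.9965]);cy=np.array([.9965,-.084]);O=np.array([.4205,.0655])
B=np.stack([cx,cy],1)
Q=(P-O)@B*1000
print([(a,Q[(Q[:,0]>=a)&(Q[:,0]<a+10)][:,1].max().round(1)) for a in range(-130,60,10)])
print(Q.min(0),Q.max(0))
f=lambda p,z:((plane(im,*c(*p),z)[:2]-O)@B*1000).round(1)
print("jaw face on bed (z.026)",f((290,530),.026),f((358,487),.026),"top edge z.048",f((288,545),.048),f((372,494),.048))
print("pad face z.042",f((200,387),.042),f((260,350),.042),"bedsides",f((330,535),.026))
print("bed side edges",f((276,362),.026),f((355,485),.026),f((215,410),.026),f((290,528),.026))
print("tcp",manip.observe()["tcp_pos"])
E
```

```text
cast 0.107 ((614.2266235351562, 104.10458374023438), (74.34944152832031, 63.772220611572266), 53.30450439453125)
cast 0.115 ((612.1978759765625, 105.50201416015625), (72.5606918334961, 62.23793029785156), 53.30458450317383)
cast 0.123 ((610.169189453125, 106.89944458007812), (70.7719497680664, 60.703670501708984), 53.304534912109375)
heel [array([0.60902645, 0.14932116, 0.107     ]), array([0.56972262, 0.09296662, 0.107     ])] 55.10659598572134
front [0.64022772 0.08811355 0.113     ]
(347.785394419566, 103.24250775060283) (272.4238128986534, 149.09638554216866) (array([0.61391048, 0.10667145, 0.11091163]), np.float64(0.006412608512681381))Traceback (most recent call last):
  File "<stdin>", line 17, in <module>
    return umr_maximum(a, axis, None, out, keepdims, initial, where)
ValueError: zero-size array to reduction operation maximum which has no identity
```

```bash
python3 - <<'E'
from m import *
import pickle
im=pickle.load(open("w1.pkl","rb"))
h=hsv(im)
c=lambda x,y:(145+x/2.85,55+y/2.85)
cx=np.array([-.084,-.9965]);cy=np.array([.9965,-.084]);O=np.array([.4205,.0655])
B=np.stack([cx,cy],1)
f=lambda p,z:((plane(im,*c(*p),z)[:2]-O)@B*1000).round(1)
print("base corners z.01?",f((172,138),.01),f((390,480),.01),"far top",f((300,568),.048),f((387,520),.048))
print("base -y edge",f((215,435),.01),f((250,490),.01),"+y",f((250,262),.01),f((330,390),.01))
print("jaw face on bed (z.026)",f((290,530),.026),f((358,487),.026),"top edge z.048",f((288,545),.048),f((372,494),.048))
print("pad face z.042",f((200,387),.042),f((260,350),.042))
print("bed side edges",f((276,362),.026),f((355,485),.026),f((215,410),.026),f((290,528),.026))
E
```

```text
base corners z.01? [-147.2   33.5] [69.7 34.4] far top [ 73.7 -25.1] [72.8 27.9]
base -y edge [ -2.3 -33.8] [ 34.9 -35.1] +y [-71.8  33.3] [ 8.1 32.9]
jaw face on bed (z.026) [ 60.9 -24.3] [57.8 20.3] top edge z.048 [ 58.9 -23.2] [56.1 28.7]
pad face z.042 [-34.9 -16.3] [-35.3  19.4]
bed side edges [-23.   19.7] [56.  19.5] [-17.6 -21.1] [ 59.8 -23.6]
```

Call:
step_arm(
  commands=[
    {"linear": [4,0,-1],"roll": 0,"fingers": 0.1},
    {"linear": [8,0,-3],"roll": 0,"fingers": 0.15},
    {"linear": [12,0,-6],"roll": 0,"fingers": 0.15},
    {"linear": [13.3,0.0,-10],"roll": 0.5,"fingers": 0.15},
    {"linear": [13.3,0.0,-13],"roll": 0.5,"fingers": 0.15},
    {"linear": [13.3,0.0,-13],"roll": 0.5,"fingers": 0.15},
    {"linear": [13.3,0.0,-13],"roll": 0.5,"fingers": 0.15},
    {"linear": [13.3,0.0,-13],"roll": 0.5,"fingers": 0.15},
  ],
)

```text
clock: 2.73
tcp_pos: [0.6128, 0.1045, 0.1737]
tool_rot: [[0.581, 0.814, 0.002], [0.814, -0.581, 0.0], [0.001, 0.002, -1.0]]
contact_force: [0.8, 0.9, 0.1]
grip_width: 0.0727
grasp_force: 0.0
```

Call:
step_arm(
  commands=[
    {"linear": [0,0,-2],"roll": 0,"fingers": 0.15},
    {"linear": [0,0,-4],"roll": 0,"fingers": 0.15},
    {"linear": [0,0,-5.5],"roll": 0,"fingers": 0.15},
    {"linear": [0,0,-6.0],"roll": 0,"fingers": 0.15},
    {"linear": [0,0,-6.2],"roll": 0,"fingers": 0.15},
    {"linear": [0,0,-6.2],"roll": 0,"fingers": 0.15},
    {"linear": [0,0,-6.2],"roll": 0,"fingers": 0.15},
  ],
)

```text
clock: 3.32
tcp_pos: [0.6136, 0.1042, 0.1108]
tool_rot: [[0.582, 0.814, 0.002], [0.814, -0.582, 0.0], [0.001, 0.001, -1.0]]
contact_force: [0.2, 0.0, -0.0]
grip_width: 0.0726
grasp_force: 0.0
```

```bash
python3 - <<'E'
from h import *
im=get("wrist");save(im,"w2.png")
s=manip.observe();print(s["tcp_pos"],s["contact_force"])
E
```

```text
[0.61361829 0.10429036 0.11073893] [ 0.06240429 -0.86717533  0.21572022]
```

View pics/w2.png

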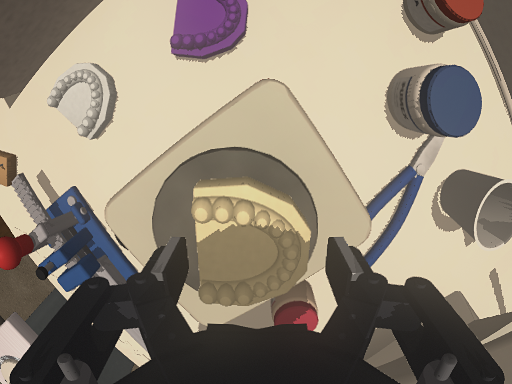

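The fingers straddle the cast evenly, with tips at (186,240) and (328,240) and the cast spanning 193–313. I'll lower the last few millimetres.

Call:
step_arm(
  commands=[
    {"linear": [0,0,-0.3],"roll": 0,"fingers": 0.15},
    {"linear": [0,0,-0.6],"roll": 0,"fingers": 0.15},
    {"linear": [0,0,-0.6],"roll": 0,"fingers": 0.15},
    {"linear": [0,0,-0.6],"roll": 0,"fingers": 0.15},
  ],
)

```text
clock: 3.7
tcp_pos: [0.6126, 0.1038, 0.103]
tool_rot: [[0.582, 0.813, -0.001], [0.813, -0.582, -0.0], [-0.0, -0.0, -1.0]]
contact_force: [-0.6, -0.3, -0.9]
grip_width: 0.0726
grasp_force: 0.0
```

Call:
step_arm(
  commands=[
    {"linear": [0,0,0.1],"roll": 0,"fingers": 0.2},
    {"linear": [0,0,0.1],"roll": 0,"fingers": 0.25},
    {"linear": [0,0,0.1],"roll": 0,"fingers": 0.3},
    {"linear": [0,0,0.1],"roll": 0,"fingers": 0.35},
    {"linear": [0,0,0.1],"roll": 0,"fingers": 0.45},
    {"linear": [0,0,0.1],"roll": 0,"fingers": 0.45},
  ],
  newtons=35,
)

```text
clock: 4.2
tcp_pos: [0.613, 0.1042, 0.1048]
tool_rot: [[0.582, 0.814, 0.001], [0.814, -0.582, 0.0], [0.001, 0.0, -1.0]]
contact_force: [-1.8, 0.7, 4.3]
grip_width: 0.0568
grasp_force: 38.3
```

Call:
step_arm(
  commands=[
    {"linear": [0,0,0.5],"roll": 0,"fingers": 0.45},
    {"linear": [0,0,2],"roll": 0,"fingers": 0.45},
    {"linear": [0,0,5],"roll": 0,"fingers": 0.45},
    {"linear": [0,0,6],"roll": 0,"fingers": 0.45},
    {"linear": [-3,-0.8,6],"roll": 5,"fingers": 0.45},
    {"linear": [-6,-1.7,6],"roll": 10,"fingers": 0.45},
    {"linear": [-9,-2.5,6],"roll": 15,"fingers": 0.45},
    {"linear": [-12,-3.4,6],"roll": 20,"fingers": 0.45},
    {"linear": [-15,-4.2,6],"roll": 25,"fingers": 0.45},
    {"linear": [-18,-5,5],"roll": 30,"fingers": 0.45},
    {"linear": [-19.4,-5.5,3],"roll": 30.8,"fingers": 0.45},
    {"linear": [-19.4,-5.5,0],"roll": 30.8,"fingers": 0.45},
  ],
)

```text
clock: 5.2
tcp_pos: [0.417, 0.0465, 0.1051]
tool_rot: [[0.084, 0.996, 0.002], [0.996, -0.084, -0.004], [-0.004, 0.002, -1.0]]
contact_force: [1.3, -1.7, -1.6]
grip_width: 0.0571
grasp_force: 37.8
```

Call:
step_arm(
  commands=[
    {"linear": [0,0,0],"roll": 0,"fingers": 0.45},
    {"linear": [0,0,-1],"roll": 0,"fingers": 0.45},
    {"linear": [0,0,-2],"roll": 0,"fingers": 0.45},
    {"linear": [0,0,-2],"roll": 0,"fingers": 0.45},
    {"linear": [0,0,-2],"roll": 0,"fingers": 0.45},
  ],
)

```text
clock: 5.62
tcp_pos: [0.4194, 0.0496, 0.0846]
tool_rot: [[0.082, 0.997, 0.0], [0.997, -0.082, 0.001], [0.001, 0.0, -1.0]]
contact_force: [-0.5, 0.7, -0.6]
grip_width: 0.0565
grasp_force: 38.4
```

```bash
python3 - <<'E'
from h import *
im=get("wrist");t=get("top")
a=im["pixels"][:,:,::-1];b=cv2.resize(t["pixels"][190:300,200:360,::-1],None,fx=1.8,fy=1.8)
o=np.zeros((384,800,3),np.uint8);o[:,:512]=a;o[:b.shape[0],512:800]=b[:, :288];cv2.imwrite("pics/w3.png",o)
s=manip.observe();print(s["tcp_pos"],s["tool_rot"],s["contact_force"],s["grip_width"],s["qpos"])
E
```

```text
[0.41956277 0.04953978 0.08491815] [[ 8.23925403e-02  9.96599353e-01  1.09511743e-03]
 [ 9.96599797e-01 -8.23930946e-02  4.71009387e-04]
 [ 5.59637765e-04  1.05258615e-03 -9.99999289e-01]] [-0.5650613   1.1091063  -0.26981651] 0.05692843518976529 [ 0.73204344  0.54883154 -1.08906087  2.20052152  0.70223454  0.79741678
 -0.90464905]
```

View pics/w3.png

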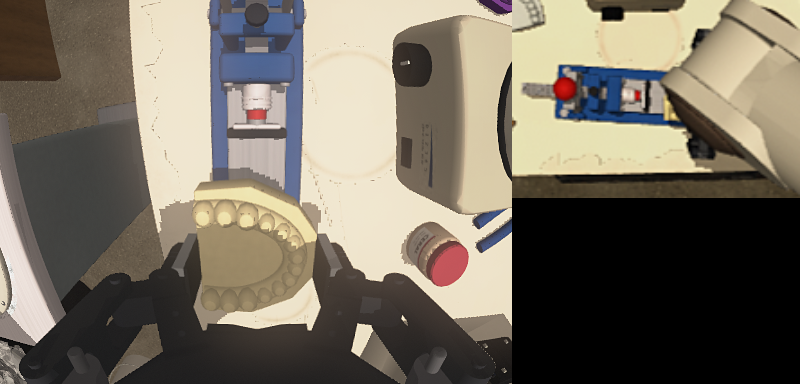

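The cast is centred over the bed (cast columns 198–315, clamp centre 257) and square to it. I'll lower it.

Call:
step_arm(
  commands=[
    {"linear": [0,0,-2],"roll": 0,"fingers": 0.45},
    {"linear": [0,0,-4],"roll": 0,"fingers": 0.45},
    {"linear": [0,0,-5],"roll": 0,"fingers": 0.45},
    {"linear": [0,0,-5.3],"roll": 0,"fingers": 0.45},
    {"linear": [0,0,-5.5],"roll": 0,"fingers": 0.45},
    {"linear": [0,0,-5.5],"roll": 0,"fingers": 0.45},
    {"linear": [0,0,-5.5],"roll": 0,"fingers": 0.45},
  ],
)

```text
clock: 6.3
tcp_pos: [0.4195, 0.0491, 0.03]
tool_rot: [[0.083, 0.997, 0.001], [0.997, -0.083, 0.0], [0.0, 0.001, -1.0]]
contact_force: [-0.1, -0.2, -2.1]
grip_width: 0.0567
grasp_force: 38.4
```

Call:
step_arm(
  commands=[
    {"linear": [0,0,-0.1],"roll": 0,"fingers": 0.45},
    {"linear": [0,0,-0.2],"roll": 0,"fingers": 0.45},
    {"linear": [0,0,-0.3],"roll": 0,"fingers": 0.45},
    {"linear": [0,0,-0.3],"roll": 0,"fingers": 0.45},
  ],
)

```text
clock: 6.63
tcp_pos: [0.4188, 0.0488, 0.0264]
tool_rot: [[0.083, 0.997, 0.0], [0.997, -0.083, -0.0], [-0.0, 0.0, -1.0]]
contact_force: [-0.7, -0.7, -0.2]
grip_width: 0.0568
grasp_force: 38.4
```

Call:
step_arm(
  commands=[
    {"linear": [0,0,-0.05],"roll": 0,"fingers": 0.45},
    {"linear": [0,0,-0.1],"roll": 0,"fingers": 0.45},
    {"linear": [0,0,-0.1],"roll": 0,"fingers": 0.45},
  ],
)

```text
clock: 6.88
tcp_pos: [0.4189, 0.0488, 0.0261]
tool_rot: [[0.083, 0.997, 0.0], [0.997, -0.083, -0.001], [-0.001, 0.0, -1.0]]
contact_force: [-3.5, -2.2, 13.6]
grip_width: 0.0568
grasp_force: 40.0
```

The cast is seated. Releasing and lifting clear.

Call:
step_arm(
  commands=[
    {"linear": [0,0,0.1],"roll": 0,"fingers": 0.4},
    {"linear": [0,0,0.1],"roll": 0,"fingers": 0.15},
    {"linear": [0,0,0.1],"roll": 0,"fingers": 0.15},
    {"linear": [0,0,0.3],"roll": 0,"fingers": 0.1},
    {"linear": [0,0,2],"roll": 0,"fingers": 0.1},
    {"linear": [0,0,5],"roll": 0,"fingers": 0.1},
    {"linear": [0,0,9],"roll": 0,"fingers": 0.1},
    {"linear": [0,0,13],"roll": 0,"fingers": 0.5},
    {"linear": [0,0,14],"roll": 0,"fingers": 1},
    {"linear": [0,0,14],"roll": 0,"fingers": 1},
    {"linear": [0,0,14],"roll": 0,"fingers": 1},
  ],
)

```text
clock: 7.8
tcp_pos: [0.419, 0.0482, 0.1653]
tool_rot: [[0.084, 0.996, 0.001], [0.996, -0.084, -0.001], [-0.001, 0.001, -1.0]]
contact_force: [-0.3, 0.1, -0.9]
grip_width: 0.0289
grasp_force: 0.0
```

```bash
python3 - <<'E'
from h import *
im=get("wrist");save(im,"w4.png");import pickle;pickle.dump(im,open("w4.pkl","wb"))
s=manip.observe();print(s["tcp_pos"],s["contact_force"],s["grip_width"])
O=np.array([.4205,.0655]);cx=np.array([-.084,-.9965]);print("ball",O-.1366*cx)
E
```

```text
[0.41816619 0.04818612 0.16453894] [-0.21558161  0.07180573 -0.42546097] 0.02071639753339933
ball [0.4319744 0.2016219]
```

View pics/w4.png

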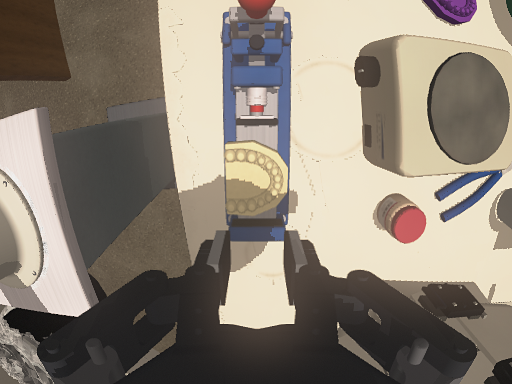

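The cast lies flat on the bed between pad and fixed jaw, with the pad at image row 118 and the cast at rows 142–215. Next I'll move the shut fingers behind the red ball.

Call:
step_arm(
  commands=[
    {"linear": [0.3,4,0],"roll": 0,"fingers": 1},
    {"linear": [0.6,8,0],"roll": 0,"fingers": 1},
    {"linear": [1,12,0],"roll": 0,"fingers": 1},
    {"linear": [1.4,16,0],"roll": 0,"fingers": 1},
    {"linear": [1.7,19.5,0],"roll": 0,"fingers": 1},
    {"linear": [1.7,19.5,-2],"roll": 0,"fingers": 1},
    {"linear": [1.7,19.5,-5],"roll": 0,"fingers": 1},
    {"linear": [1.7,19.5,-7.8],"roll": 0,"fingers": 1},
    {"linear": [1.7,19.5,-7.8],"roll": 0,"fingers": 1},
    {"linear": [1.7,19.5,-7.8],"roll": 0,"fingers": 1},
  ],
)

```text
clock: 8.68
tcp_pos: [0.4332, 0.2434, 0.0851]
tool_rot: [[0.081, 0.997, -0.006], [0.997, -0.081, -0.002], [-0.002, -0.006, -1.0]]
contact_force: [-0.1, 0.6, 1.3]
grip_width: -0.0001
grasp_force: 0.0
```

Call:
step_arm(
  commands=[
    {"linear": [-0.1,-1.4,0],"roll": 0,"fingers": 1},
    {"linear": [-0.2,-2.0,0],"roll": 0,"fingers": 1},
    {"linear": [-0.2,-2.5,0],"roll": 0,"fingers": 1},
    {"linear": [-0.25,-3.0,0],"roll": 0,"fingers": 1},
    {"linear": [-0.3,-3.5,0],"roll": 0,"fingers": 1},
    {"linear": [-0.3,-3.5,0],"roll": 0,"fingers": 1},
    {"linear": [-0.3,-3.5,0],"roll": 0,"fingers": 1},
  ],
)

```text
clock: 9.27
tcp_pos: [0.4335, 0.2089, 0.0879]
tool_rot: [[0.084, 0.996, 0.001], [0.996, -0.084, 0.0], [0.001, 0.001, -1.0]]
contact_force: [0.2, 3.6, 2.6]
grip_width: 0.0
grasp_force: 1.4
```

Call:
step_arm(
  commands=[
    {"linear": [0,-0.2,0],"roll": 0,"fingers": 1},
    {"linear": [0,-0.4,0],"roll": 0,"fingers": 1},
    {"linear": [0,-0.4,0],"roll": 0,"fingers": 1},
    {"linear": [0,-0.4,0],"roll": 0,"fingers": 1},
  ],
)

```text
clock: 9.6
tcp_pos: [0.4329, 0.2051, 0.0874]
tool_rot: [[0.083, 0.997, 0.0], [0.997, -0.083, 0.0], [0.0, 0.0, -1.0]]
contact_force: [1.2, 3.4, 3.4]
grip_width: -0.0001
grasp_force: 1.8
```

Call:
step_arm(
  commands=[
    {"linear": [0,-0.15,0],"roll": 0,"fingers": 1},
    {"linear": [0,-0.3,0],"roll": 0,"fingers": 1},
    {"linear": [0,-0.3,0],"roll": 0,"fingers": 1},
  ],
)

```text
clock: 9.85
tcp_pos: [0.4328, 0.2029, 0.0875]
tool_rot: [[0.082, 0.997, 0.0], [0.997, -0.082, 0.002], [0.002, 0.0, -1.0]]
contact_force: [-0.1, 6.3, 2.6]
grip_width: -0.0001
grasp_force: 3.0
```

Call:
step_arm(
  commands=[
    {"linear": [0,-0.15,0],"roll": 0,"fingers": 1},
    {"linear": [0,-0.15,0],"roll": 0,"fingers": 1},
    {"linear": [0,-0.15,0],"roll": 0,"fingers": 1},
  ],
)

```text
clock: 10.1
tcp_pos: [0.4328, 0.2027, 0.0876]
tool_rot: [[0.082, 0.997, 0.001], [0.997, -0.082, 0.004], [0.004, 0.0, -1.0]]
contact_force: [0.7, 8.6, 0.4]
grip_width: 0.0001
grasp_force: 4.4
```

The stop is at y≈0.2027 with 8.6 N. I'll let the lever return fully and look at it.

Call:
step_arm(
  commands=[
    {"linear": [0.1,1.2,0],"roll": 0,"fingers": 1},
    {"linear": [0.2,2.4,0],"roll": 0,"fingers": 1},
    {"linear": [0.3,3.6,0],"roll": 0,"fingers": 1},
    {"linear": [0.3,3.8,0],"roll": 0,"fingers": 1},
    {"linear": [0.3,3.8,0],"roll": 0,"fingers": 1},
  ],
)

```text
clock: 10.52
tcp_pos: [0.435, 0.2376, 0.0867]
tool_rot: [[0.082, 0.997, -0.002], [0.997, -0.082, -0.002], [-0.002, -0.001, -1.0]]
contact_force: [-0.5, -0.4, -1.7]
grip_width: 0.0
grasp_force: 0.0
```

```bash
python3 - <<'E'
from h import *
t=get("top");w=get("wrist");s=manip.observe();print(s["tcp_pos"],s["contact_force"])
b=cv2.resize(t["pixels"][215:275,205:345,::-1],None,fx=5.5,fy=5.5,interpolation=cv2.INTER_CUBIC)
o=np.zeros((600,780,3),np.uint8);o[:b.shape[0],:770]=b;q=w["pixels"][120:384,:,::-1];o[330:594,:512]=q;cv2.imwrite("pics/s1.png",o)
E
```

```text
[0.43525874 0.23674952 0.08667056] [ 0.50017803 -0.13631987  0.15521595]
```

View pics/s1.png

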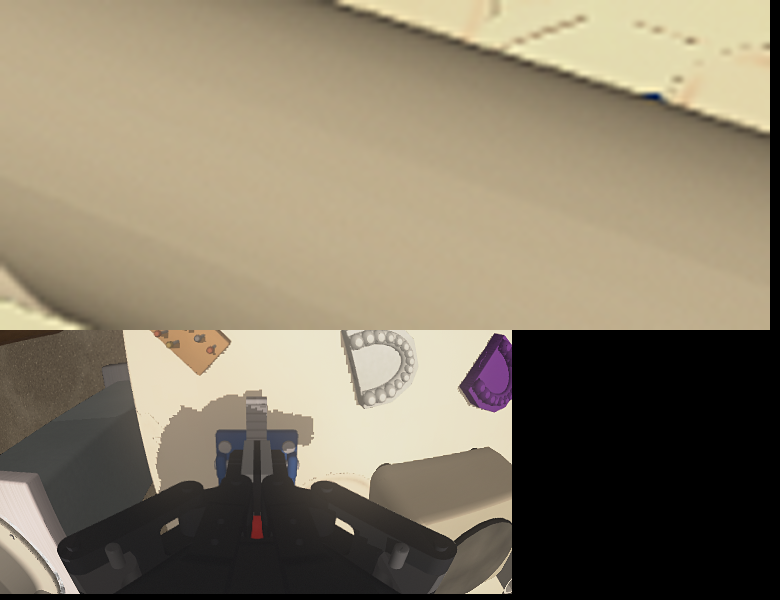

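In the wrist image the lever is clear of the fingers and the rack tail shows at (257,400). The arm hides the jaw from the top camera, so I'll go by force. Next stroke.

Call:
step_arm(
  commands=[
    {"linear": [-0.1,-1.2,0],"roll": 0,"fingers": 1},
    {"linear": [-0.2,-2.0,0],"roll": 0,"fingers": 1},
    {"linear": [-0.25,-2.7,0],"roll": 0,"fingers": 1},
    {"linear": [-0.3,-3.1,0],"roll": 0,"fingers": 1},
    {"linear": [-0.3,-3.1,0],"roll": 0,"fingers": 1},
    {"linear": [-0.3,-3.1,0],"roll": 0,"fingers": 1},
  ],
)

```text
clock: 11.12
tcp_pos: [0.4331, 0.207, 0.0875]
tool_rot: [[0.084, 0.996, 0.0], [0.996, -0.084, -0.0], [-0.0, 0.0, -1.0]]
contact_force: [1.2, 2.3, 2.7]
grip_width: -0.0
grasp_force: 1.4
```

Call:
step_arm(
  commands=[
    {"linear": [0,-0.35,0],"roll": 0,"fingers": 1},
    {"linear": [0,-0.7,0],"roll": 0,"fingers": 1},
    {"linear": [0,-0.7,0],"roll": 0,"fingers": 1},
    {"linear": [0,-0.7,0],"roll": 0,"fingers": 1},
  ],
)

```text
clock: 11.45
tcp_pos: [0.4328, 0.2028, 0.0877]
tool_rot: [[0.082, 0.997, 0.001], [0.997, -0.082, 0.004], [0.004, 0.0, -1.0]]
contact_force: [-0.2, 7.9, 0.4]
grip_width: -0.0
grasp_force: 4.1
```

Call:
step_arm(
  commands=[
    {"linear": [0.1,1.2,0],"roll": 0,"fingers": 1},
    {"linear": [0.2,2.4,0],"roll": 0,"fingers": 1},
    {"linear": [0.3,3.6,0],"roll": 0,"fingers": 1},
    {"linear": [0.3,3.8,0],"roll": 0,"fingers": 1},
    {"linear": [0.3,3.8,0],"roll": 0,"fingers": 1},
  ],
)

```text
clock: 11.87
tcp_pos: [0.4352, 0.2379, 0.0868]
tool_rot: [[0.082, 0.997, -0.001], [0.997, -0.082, -0.002], [-0.002, -0.001, -1.0]]
contact_force: [0.2, 0.6, -0.2]
grip_width: -0.0
grasp_force: 0.0
```

```bash
cat > look.py <<'E'
from m import *
import pickle
S0=pickle.load(open("ims.pkl","rb"))["scene"];s=get("scene")
for im in(S0,s):
    m=red(hsv(im));m[:,:250]=0;m[:190]=0;m[245:]=0;m[:,350:]=0
    n,l,st,c=cv2.connectedComponentsWithStats(m);print([(st[i].tolist(),c[i].round(1).tolist()) for i in range(1,n)])
w=get("wrist");g=w["pixels"][120:384,235:280].astype(int)
print(manip.observe()["tcp_pos"].round(4),manip.observe()["contact_force"].round(1))
print(w["pixels"][150:260:4,257].tolist())
E
python3 look.py
```

```text
[([264, 212, 11, 18, 133], [269.0, 219.7])]
[([264, 214, 11, 16, 108], [269.3, 221.4])]
[0.4353 0.2369 0.0867] [-0.5 -0.4  0.5]
[[235, 225, 199], [235, 225, 198], [235, 225, 199], [235, 225, 199], [235, 225, 198], [234, 224, 197], [234, 224, 196], [234, 224, 197], [234, 223, 196], [237, 227, 200], [159, 144, 124], [147, 134, 116], [115, 106, 98], [118, 110, 103], [112, 105, 98], [110, 103, 96], [109, 102, 96], [107, 100, 94], [107, 100, 95], [105, 98, 93], [74, 68, 64], [57, 52, 48], [55, 50, 47], [52, 48, 45], [50, 46, 43], [49, 46, 43], [47, 44, 41], [45, 41, 39]]
```

Free-running force at about 0.22 rad is 2.3 N. Stroke 3.

Call:
step_arm(
  commands=[
    {"linear": [-0.1,-1.2,0],"roll": 0,"fingers": 1},
    {"linear": [-0.2,-2.0,0],"roll": 0,"fingers": 1},
    {"linear": [-0.25,-2.7,0],"roll": 0,"fingers": 1},
    {"linear": [-0.3,-3.1,0],"roll": 0,"fingers": 1},
    {"linear": [-0.3,-3.1,0],"roll": 0,"fingers": 1},
    {"linear": [-0.3,-3.1,0],"roll": 0,"fingers": 1},
  ],
)

```text
clock: 12.47
tcp_pos: [0.4331, 0.207, 0.0875]
tool_rot: [[0.084, 0.996, 0.001], [0.996, -0.084, -0.0], [-0.0, 0.001, -1.0]]
contact_force: [0.3, 2.9, 0.9]
grip_width: -0.0
grasp_force: 1.4
```

Call:
step_arm(
  commands=[
    {"linear": [0,-0.35,0],"roll": 0,"fingers": 1},
    {"linear": [0,-0.7,0],"roll": 0,"fingers": 1},
    {"linear": [0,-0.7,0],"roll": 0,"fingers": 1},
    {"linear": [0,-0.7,0],"roll": 0,"fingers": 1},
  ],
)

```text
clock: 12.8
tcp_pos: [0.4328, 0.2028, 0.0877]
tool_rot: [[0.082, 0.997, 0.001], [0.997, -0.082, 0.004], [0.004, 0.001, -1.0]]
contact_force: [-0.2, 8.5, -0.3]
grip_width: -0.0001
grasp_force: 4.0
```

Call:
step_arm(
  commands=[
    {"linear": [0.1,1.2,0],"roll": 0,"fingers": 1},
    {"linear": [0.2,2.4,0],"roll": 0,"fingers": 1},
    {"linear": [0.3,3.6,0],"roll": 0,"fingers": 1},
    {"linear": [0.3,3.8,0],"roll": 0,"fingers": 1},
    {"linear": [0.3,3.8,0],"roll": 0,"fingers": 1},
  ],
)

```text
clock: 13.22
tcp_pos: [0.4352, 0.2379, 0.0868]
tool_rot: [[0.082, 0.997, -0.001], [0.997, -0.082, -0.002], [-0.002, -0.001, -1.0]]
contact_force: [0.4, -0.4, -0.4]
grip_width: 0.0002
grasp_force: 0.0
```

Call:
step_arm(
  commands=[
    {"linear": [-0.1,-1.2,0],"roll": 0,"fingers": 1},
    {"linear": [-0.2,-2.0,0],"roll": 0,"fingers": 1},
    {"linear": [-0.25,-2.7,0],"roll": 0,"fingers": 1},
    {"linear": [-0.3,-3.1,0],"roll": 0,"fingers": 1},
    {"linear": [-0.3,-3.1,0],"roll": 0,"fingers": 1},
    {"linear": [-0.3,-3.1,0],"roll": 0,"fingers": 1},
  ],
)

```text
clock: 13.72
tcp_pos: [0.433, 0.2068, 0.0874]
tool_rot: [[0.084, 0.996, 0.0], [0.996, -0.084, -0.0], [-0.0, 0.0, -1.0]]
contact_force: [0.1, 3.3, 2.2]
grip_width: -0.0002
grasp_force: 1.4
```

Call:
step_arm(
  commands=[
    {"linear": [0,-0.35,0],"roll": 0,"fingers": 1},
    {"linear": [0,-0.7,0],"roll": 0,"fingers": 1},
    {"linear": [0,-0.7,0],"roll": 0,"fingers": 1},
    {"linear": [0,-0.7,0],"roll": 0,"fingers": 1},
  ],
)

```text
clock: 14.05
tcp_pos: [0.4327, 0.2028, 0.0877]
tool_rot: [[0.082, 0.997, 0.001], [0.997, -0.082, 0.004], [0.004, 0.0, -1.0]]
contact_force: [0.5, 8.3, 0.9]
grip_width: 0.0003
grasp_force: 4.2
```

Call:
step_arm(
  commands=[
    {"linear": [0.1,1.2,0],"roll": 0,"fingers": 1},
    {"linear": [0.2,2.4,0],"roll": 0,"fingers": 1},
    {"linear": [0.3,3.6,0],"roll": 0,"fingers": 1},
    {"linear": [0.3,3.8,0],"roll": 0,"fingers": 1},
    {"linear": [0.3,3.8,0],"roll": 0,"fingers": 1},
  ],
)

```text
clock: 14.47
tcp_pos: [0.4352, 0.2378, 0.0868]
tool_rot: [[0.082, 0.997, -0.001], [0.997, -0.082, -0.002], [-0.002, -0.001, -1.0]]
contact_force: [0.3, -0.3, 0.4]
grip_width: 0.0001
grasp_force: 0.0
```

Still free-running. I'll go back to the earlier viewing pose to measure the remaining gap.

Call:
step_arm(
  commands=[
    {"linear": [0,0,4],"roll": 0,"fingers": 1},
    {"linear": [0,0,8],"roll": 0,"fingers": 1},
    {"linear": [-0.3,-4,8],"roll": 0,"fingers": 1},
    {"linear": [-0.6,-8,8],"roll": 0,"fingers": 1},
    {"linear": [-1,-12,8],"roll": 0,"fingers": 1},
    {"linear": [-1.4,-16,8],"roll": 0,"fingers": 1},
    {"linear": [-1.7,-19,8],"roll": 0,"fingers": 1},
    {"linear": [-1.7,-19,8],"roll": 0,"fingers": 1},
    {"linear": [-1.7,-19,8],"roll": 0,"fingers": 1},
  ],
)

```text
clock: 15.22
tcp_pos: [0.4177, 0.0443, 0.1666]
tool_rot: [[0.09, 0.996, -0.002], [0.996, -0.09, -0.002], [-0.003, -0.002, -1.0]]
contact_force: [0.2, 0.2, 0.6]
grip_width: -0.0003
grasp_force: 0.0
```

```bash
cat > meas.py <<'E'
from m import *
import pickle,sys
w=get("wrist");pickle.dump(w,open(sys.argv[1],"wb"))
cx=np.array([-.084,-.9965]);cy=np.array([.9965,-.084]);O=np.array([.4205,.0655])+.024*cx;B=np.stack([cx,cy],1)
for n,im in(("before",pickle.load(open("w4.pkl","rb"))),("now",w)):
    h=hsv(im);m=red(h)
    m[:20]=0;m[170:]=0;m[:,:225]=0;m[:,285:]=0
    k,l,st,c=cv2.connectedComponentsWithStats(m);print(n,"red",[st[i].tolist() for i in range(1,k)])
    pr=[]
    for v in range(85,150):
        p=((plane(im,257,v,.042)[:2]-O)@B*1000)
        pr.append((v,int(p[0]),im["pixels"][v,257].tolist(),im["pixels"][v,265].tolist()))
    for q in pr[::2]:print(*q)
E
python3 meas.py w5.pkl
```

```text
before red [[252, 106, 11, 6, 57]]
85 -94 [74, 79, 99] [77, 80, 101]
87 -93 [176, 161, 154] [120, 113, 112]
89 -91 [238, 227, 222] [194, 177, 169]
91 -89 [237, 228, 222] [189, 171, 165]
93 -87 [237, 230, 224] [188, 171, 165]
95 -85 [238, 228, 223] [182, 166, 160]
97 -84 [222, 210, 201] [198, 180, 173]
99 -82 [239, 230, 224] [190, 174, 165]
101 -80 [237, 227, 221] [185, 168, 161]
103 -78 [243, 235, 229] [206, 188, 179]
105 -77 [186, 139, 132] [127, 118, 114]
107 -75 [219, 86, 82] [201, 190, 184]
109 -73 [219, 87, 82] [198, 187, 181]
111 -71 [203, 83, 78] [198, 187, 180]
113 -69 [197, 187, 181] [198, 187, 180]
115 -68 [196, 183, 177] [126, 114, 109]
117 -66 [243, 233, 226] [243, 232, 227]
119 -64 [76, 68, 64] [75, 66, 62]
121 -62 [87, 78, 73] [87, 79, 74]
123 -60 [86, 77, 71] [84, 75, 70]
125 -59 [109, 101, 96] [162, 151, 145]
127 -57 [203, 189, 183] [200, 187, 180]
129 -55 [198, 187, 179] [198, 186, 179]
131 -53 [198, 186, 178] [198, 186, 179]
133 -51 [198, 185, 178] [197, 186, 178]
135 -50 [198, 185, 179] [198, 185, 177]
137 -48 [199, 185, 179] [198, 185, 177]
139 -46 [198, 186, 179]
[... 809 characters left out ...]
179]
115 -63 [238, 229, 223] [208, 190, 182]
117 -62 [182, 166, 159] [135, 122, 118]
119 -60 [227, 217, 209] [217, 199, 190]
121 -58 [238, 227, 221] [202, 185, 176]
123 -56 [240, 233, 226] [188, 172, 165]
125 -54 [182, 72, 68] [164, 158, 152]
127 -53 [218, 87, 82] [197, 190, 183]
129 -51 [218, 86, 80] [197, 189, 182]
131 -49 [195, 172, 167] [196, 184, 177]
133 -47 [191, 178, 171] [142, 127, 121]
135 -45 [212, 200, 191] [245, 241, 235]
137 -44 [160, 147, 139] [113, 102, 95]
139 -42 [91, 80, 74] [91, 80, 74]
141 -40 [92, 81, 73] [91, 81, 74]
143 -38 [92, 80, 71] [114, 103, 97]
145 -36 [195, 172, 131] [196, 182, 175]
147 -34 [240, 231, 180] [135, 117, 91]
149 -33 [238, 229, 179] [222, 202, 151]
```

Measured: the jaw has advanced about 21 mm, the pad is right at the cast (about −37 mm) and the red band is still fully out (rows 125–131). I'll go back for stroke 5.

Call:
step_arm(
  commands=[
    {"linear": [0.3,4,0],"roll": 0,"fingers": 1},
    {"linear": [0.6,8,0],"roll": 0,"fingers": 1},
    {"linear": [1,12,0],"roll": 0,"fingers": 1},
    {"linear": [1.4,16,0],"roll": 0,"fingers": 1},
    {"linear": [1.7,19,0],"roll": 0,"fingers": 1},
    {"linear": [1.7,19,0],"roll": 0,"fingers": 1},
    {"linear": [1.7,19,-4],"roll": 0,"fingers": 1},
    {"linear": [1.7,19,-8],"roll": 0,"fingers": 1},
    {"linear": [1.7,19,-8],"roll": 0,"fingers": 1},
    {"linear": [1.7,19,-8],"roll": 0,"fingers": 1},
  ],
)

```text
clock: 16.1
tcp_pos: [0.4332, 0.2389, 0.0862]
tool_rot: [[0.08, 0.997, -0.005], [0.997, -0.08, -0.002], [-0.002, -0.005, -1.0]]
contact_force: [-0.2, -0.9, 1.3]
grip_width: -0.0002
grasp_force: 0.0
```

Call:
step_arm(
  commands=[
    {"linear": [-0.1,-1.2,0],"roll": 0,"fingers": 1},
    {"linear": [-0.2,-2.0,0],"roll": 0,"fingers": 1},
    {"linear": [-0.25,-2.7,0],"roll": 0,"fingers": 1},
    {"linear": [-0.3,-3.1,0],"roll": 0,"fingers": 1},
    {"linear": [-0.3,-3.1,0],"roll": 0,"fingers": 1},
    {"linear": [-0.3,-3.1,0],"roll": 0,"fingers": 1},
  ],
)

```text
clock: 16.6
tcp_pos: [0.4338, 0.2077, 0.0884]
tool_rot: [[0.084, 0.996, 0.002], [0.996, -0.084, 0.001], [0.001, 0.002, -1.0]]
contact_force: [1.3, 3.4, 2.2]
grip_width: -0.0001
grasp_force: 1.8
```

Call:
step_arm(
  commands=[
    {"linear": [0,-0.35,0],"roll": 0,"fingers": 1},
    {"linear": [0,-0.7,0],"roll": 0,"fingers": 1},
    {"linear": [0,-0.7,0],"roll": 0,"fingers": 1},
    {"linear": [0,-0.7,0],"roll": 0,"fingers": 1},
  ],
)

```text
clock: 16.93
tcp_pos: [0.4334, 0.2029, 0.0882]
tool_rot: [[0.082, 0.997, 0.002], [0.997, -0.082, 0.004], [0.004, 0.001, -1.0]]
contact_force: [0.0, 8.1, 3.8]
grip_width: 0.0001
grasp_force: 3.7
```

Call:
step_arm(
  commands=[
    {"linear": [0.1,1.2,0],"roll": 0,"fingers": 1},
    {"linear": [0.2,2.4,0],"roll": 0,"fingers": 1},
    {"linear": [0.3,3.6,0],"roll": 0,"fingers": 1},
    {"linear": [0.3,3.8,0],"roll": 0,"fingers": 1},
    {"linear": [0.3,3.8,4],"roll": 0,"fingers": 1},
    {"linear": [0.3,3.8,8],"roll": 0,"fingers": 1},
    {"linear": [0,0,8],"roll": 0,"fingers": 1},
    {"linear": [-0.3,-4,8],"roll": 0,"fingers": 1},
    {"linear": [-0.7,-8,8],"roll": 0,"fingers": 1},
    {"linear": [-1,-12,8],"roll": 0,"fingers": 1},
    {"linear": [-1.4,-15.2,8],"roll": 0,"fingers": 1},
    {"linear": [-1.4,-15.2,8],"roll": 0,"fingers": 1},
  ],
)

```text
clock: 17.93
tcp_pos: [0.4165, 0.0387, 0.1656]
tool_rot: [[0.095, 0.995, -0.006], [0.995, -0.095, -0.006], [-0.007, -0.005, -1.0]]
contact_force: [-0.3, -0.0, -0.4]
grip_width: -0.0003
grasp_force: 0.0
```

```bash
python3 meas.py w6.pkl | sed -n '/now/,$p'; python3 -c "
from h import *;print(manip.observe()['tcp_pos'])"
```

```text
now red [[253, 124, 13, 4, 41]]
85 -84 [81, 97, 136] [81, 96, 132]
87 -82 [88, 108, 151] [88, 106, 151]
89 -80 [89, 108, 151] [88, 107, 152]
91 -79 [89, 106, 150] [88, 107, 149]
93 -77 [89, 107, 149] [88, 105, 146]
95 -75 [88, 106, 147] [88, 105, 146]
97 -73 [89, 104, 145] [89, 105, 145]
99 -71 [89, 104, 144] [89, 105, 145]
101 -70 [89, 105, 143] [89, 105, 145]
103 -68 [82, 91, 118] [82, 91, 120]
105 -66 [161, 148, 143] [133, 121, 116]
107 -64 [235, 223, 218] [222, 207, 198]
109 -63 [236, 225, 218] [219, 203, 194]
111 -61 [237, 226, 220] [216, 198, 189]
113 -59 [236, 224, 218] [215, 198, 189]
115 -57 [237, 225, 219] [223, 208, 198]
117 -55 [236, 224, 218] [215, 196, 187]
119 -54 [216, 197, 188] [219, 202, 193]
121 -52 [226, 213, 203] [224, 209, 198]
123 -50 [227, 192, 183] [145, 108, 102]
125 -48 [211, 83, 76] [157, 71, 66]
127 -46 [199, 85, 77] [165, 100, 94]
129 -45 [168, 159, 152] [164, 154, 147]
131 -43 [178, 164, 157] [150, 135, 127]
133 -41 [244, 232, 226] [244, 234, 227]
135 -39 [90, 79, 71] [90, 79, 72]
137 -37 [92, 81, 73] [92, 81, 73]
139 -36 [91, 80, 71] [91, 80, 72]
141 -34 [159, 139, 109] [168, 157, 150]
143 -32 [241, 232, 181] [143, 127, 104]
145 -30 [238, 228, 178] [218, 195, 146]
147 -28 [239, 229, 180] [239, 229, 179]
149 -26 [228, 216, 160] [238, 227, 176]
[0.41727729 0.04226329 0.16621862]
```

The band is partly in (about 4 of 6 mm still visible), so roughly 4 N. One more stroke should give about 16 N.

Call:
step_arm(
  commands=[
    {"linear": [0.3,4,0],"roll": 0,"fingers": 1},
    {"linear": [0.6,8,0],"roll": 0,"fingers": 1},
    {"linear": [1,12,0],"roll": 0,"fingers": 1},
    {"linear": [1.4,16,0],"roll": 0,"fingers": 1},
    {"linear": [1.7,19,0],"roll": 0,"fingers": 1},
    {"linear": [1.7,19.2,0],"roll": 0,"fingers": 1},
    {"linear": [1.7,19.2,-4],"roll": 0,"fingers": 1},
    {"linear": [1.7,19.2,-8],"roll": 0,"fingers": 1},
    {"linear": [1.7,19.2,-8],"roll": 0,"fingers": 1},
    {"linear": [1.7,19.2,-8],"roll": 0,"fingers": 1},
  ],
)

```text
clock: 18.82
tcp_pos: [0.4334, 0.2398, 0.086]
tool_rot: [[0.081, 0.997, -0.005], [0.997, -0.081, -0.002], [-0.003, -0.005, -1.0]]
contact_force: [-0.3, -0.1, 1.3]
grip_width: -0.0002
grasp_force: 0.0
```

Call:
step_arm(
  commands=[
    {"linear": [-0.1,-1.2,0],"roll": 0,"fingers": 1},
    {"linear": [-0.2,-2.0,0],"roll": 0,"fingers": 1},
    {"linear": [-0.25,-2.7,0],"roll": 0,"fingers": 1},
    {"linear": [-0.3,-3.1,0],"roll": 0,"fingers": 1},
    {"linear": [-0.3,-3.2,0],"roll": 0,"fingers": 1},
    {"linear": [-0.3,-3.2,0],"roll": 0,"fingers": 1},
  ],
)

```text
clock: 19.32
tcp_pos: [0.4344, 0.2117, 0.0905]
tool_rot: [[0.082, 0.997, 0.005], [0.997, -0.082, 0.006], [0.006, 0.004, -1.0]]
contact_force: [-2.1, 7.9, 5.2]
grip_width: 0.0002
grasp_force: 3.4
```

Call:
step_arm(
  commands=[
    {"linear": [0,-0.35,0],"roll": 0,"fingers": 1},
    {"linear": [0,-0.7,0],"roll": 0,"fingers": 1},
    {"linear": [0,-0.8,0],"roll": 0,"fingers": 1},
    {"linear": [0,-0.8,0],"roll": 0,"fingers": 1},
  ],
)

```text
clock: 19.65
tcp_pos: [0.4343, 0.2044, 0.0906]
tool_rot: [[0.082, 0.997, 0.005], [0.997, -0.082, 0.007], [0.007, 0.005, -1.0]]
contact_force: [-2.3, 8.9, 6.1]
grip_width: 0.0
grasp_force: 3.9
```

Clearly heavier now. I'll push on to the stop at 0.2028.

Call:
step_arm(
  commands=[
    {"linear": [0,-0.2,0],"roll": 0,"fingers": 1},
    {"linear": [0,-0.3,0],"roll": 0,"fingers": 1},
    {"linear": [0,-0.3,0],"roll": 0,"fingers": 1},
    {"linear": [0,-0.3,0],"roll": 0,"fingers": 1},
  ],
)

```text
clock: 19.98
tcp_pos: [0.4341, 0.2028, 0.0907]
tool_rot: [[0.081, 0.997, 0.005], [0.997, -0.081, 0.009], [0.009, 0.005, -1.0]]
contact_force: [-2.3, 10.6, 4.8]
grip_width: -0.0003
grasp_force: 5.3
```

Call:
step_arm(
  commands=[
    {"linear": [0,-0.2,0],"roll": 0,"fingers": 1},
    {"linear": [0,-0.2,0],"roll": 0,"fingers": 1},
    {"linear": [0,-0.2,0],"roll": 0,"fingers": 1},
  ],
)

```text
clock: 20.23
tcp_pos: [0.4341, 0.2025, 0.0909]
tool_rot: [[0.08, 0.997, 0.006], [0.997, -0.08, 0.012], [0.012, 0.005, -1.0]]
contact_force: [-2.1, 15.5, 1.5]
grip_width: 0.0002
grasp_force: 7.2
```

Call:
step_arm(
  commands=[
    {"linear": [0.1,1.2,0],"roll": 0,"fingers": 1},
    {"linear": [0.2,2.4,0],"roll": 0,"fingers": 1},
    {"linear": [0.3,3.6,0],"roll": 0,"fingers": 1},
    {"linear": [0.3,4.5,0],"roll": 0,"fingers": 1},
    {"linear": [0.3,4.5,4],"roll": 0,"fingers": 1},
    {"linear": [0.3,4.5,8],"roll": 0,"fingers": 1},
    {"linear": [0,0.5,8],"roll": 0,"fingers": 1},
    {"linear": [-0.3,-3.5,8],"roll": 0,"fingers": 1},
    {"linear": [-0.7,-7.5,8],"roll": 0,"fingers": 1},
    {"linear": [-1,-11.5,8],"roll": 0,"fingers": 1},
    {"linear": [-1.4,-14.7,8],"roll": 0,"fingers": 1},
    {"linear": [-1.4,-14.7,8],"roll": 0,"fingers": 1},
  ],
)

```text
clock: 21.23
tcp_pos: [0.4177, 0.0396, 0.167]
tool_rot: [[0.095, 0.995, -0.003], [0.995, -0.095, -0.006], [-0.006, -0.002, -1.0]]
contact_force: [-0.1, -0.5, -0.4]
grip_width: -0.0002
grasp_force: 0.0
```

```bash
python3 meas.py w7.pkl | sed -n '/now/,$p'|head -30; python3 -c "
import pickle;from h import *
w=pickle.load(open('w7.pkl','rb'));cv2.imwrite('pics/w7.png',cv2.resize(np.ascontiguousarray(w['pixels'][0:260,160:360,::-1]),None,fx=2.3,fy=2.3,interpolation=cv2.INTER_CUBIC))"
```

```text
now red []
85 -85 [163, 152, 148] [199, 187, 181]
87 -83 [156, 146, 141] [191, 180, 174]
89 -82 [167, 155, 151] [200, 188, 183]
91 -80 [170, 158, 151] [175, 166, 163]
93 -78 [81, 96, 135] [81, 97, 134]
95 -76 [88, 109, 152] [88, 108, 152]
97 -74 [88, 107, 150] [88, 107, 150]
99 -73 [87, 106, 149] [87, 106, 149]
101 -71 [88, 106, 147] [87, 106, 147]
103 -69 [88, 106, 147] [87, 104, 146]
105 -67 [88, 104, 145] [88, 104, 145]
107 -65 [87, 103, 143] [88, 104, 145]
109 -64 [86, 102, 139] [87, 103, 141]
111 -62 [79, 87, 115] [80, 88, 115]
113 -60 [229, 211, 201] [129, 117, 112]
115 -58 [237, 226, 220] [200, 183, 175]
117 -56 [238, 229, 223] [197, 179, 172]
119 -55 [238, 230, 224] [198, 181, 172]
121 -53 [233, 223, 216] [196, 179, 171]
123 -51 [239, 230, 224] [203, 186, 176]
125 -49 [233, 221, 215] [198, 181, 172]
127 -47 [171, 156, 149] [198, 180, 171]
129 -46 [227, 217, 207] [193, 175, 167]
131 -44 [204, 190, 182] [166, 154, 147]
133 -42 [193, 180, 172] [231, 220, 211]
135 -40 [225, 208, 198] [233, 218, 208]
137 -38 [86, 77, 70] [86, 76, 68]
139 -37 [90, 81, 73] [89, 79, 72]
141 -35 [86, 77, 69] [91, 80, 73]
```

View pics/w7.png

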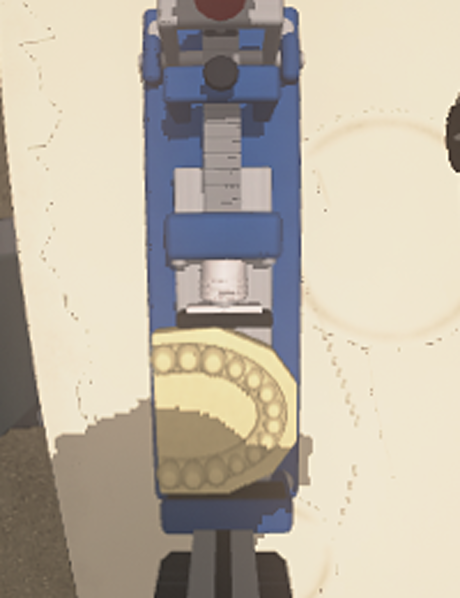

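The final view shows the red band fully inside the barrel at (225,290). The cast is held between the pad (row 317) and the fixed jaw (row 495), square and touching nothing else, and the lever is back at rest. The robot is clear of everything, so I'm handing in.

```bash
python3 -c "
from cell import manip;print(manip.hand_in())"
```

```text
the job is handed in; nothing more can be done
None
```

The yellow cast is clamped against the fixed jaw after six full lever strokes, with the red band inside the barrel (squeeze estimated at about 16 N). The robot was clear of everything when I handed the job in, at about 21 s of the 64 s allowed.

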